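# Set out the infill of a small grille door for tacking

## Robot

A 6-joint arm with a two-finger parallel gripper is mounted at the origin on the work surface. World frame = base frame: x ahead of the robot, y to its left, z up, the work surface at z = 0. Lengths are in m, angles in degrees, forces in N, time in s.
With the tool pointing down it reaches from about 0.35 to 0.875 m from the base axis. Payload 4.2 kg.
Tool frame: the origin (TCP) lies at the very end of the fingers, on their centre line; the grasp point (between the pads) lies 19 mm behind it; z points along the fingers, y is the line along which they close (so a half turn about z gives the same grasp; the last joint's range is limited). The gripper opens to 87 mm and grips with 3 to 60 N. Pads are 19 mm wide; open, the fingers measure 117 mm over their backs; the gripper's body (75 mm by 190 mm) begins 51 mm behind the grasp point.
Start: joints at [77.899, 22.042, 0.453, 0, -68.411, -14.817], TCP at [0.283, 0.557, 0.223] pointing down, gripper open.
Joint ranges: [-179.83, 179.83], [-69.29, 118.12], [-61.27, 80.66], [-181.25, 117.63], [-171.15, -9.14], [-177.46, 177.46]. Speed limits (degrees/s): [159.86, 159.86, 180, 180, 180, 180].

## Interface

Orientations are given as a 3x3 rotation matrix whose columns are the frame's x, y, z axes.
In Python, from station import monitor, cams, ticket gives the robot as it stands.
- The arm moves only by the tool drive_tool, never from a script. Its argument "moves" is a list of rows, each an object with "delta_pos": the shift along the tool's x, y, z in mm, a list of three; "turn": the turn about the tool's z in rad; "claw": the opening, from 0 (shut) to 1 (fully open). A call has 1 to 12 rows; each row shifts and turns the commanded pose from where the row before left it, along the tool's axes as they then stand; what a row does not reach is not made up. A row lasts 1/8 s, in which the tool goes at most 62.5 mm and 10.7 degrees, less where a joint would pass 70% of its speed; a pose out of reach is approached as far as the arm can. A call is refused whole if a number of a shift passes 62.5 or a number of a turn 0.188, either way. A call with a gripper value outside its range is refused whole. The fingers move at their own pace and stop on an object; the grip force is fixed at half the most. Time passes only in rows, so rows that do not move let the fingers close. It gives the time, the measured TCP pose, the force, the opening and the grip force at its end, in the units of the state.
- monitor.sense(): the state, without advancing time (a new reading comes with each control period).
- cams.capture(name): name is "side" or "top"; returns a dict with "color" (400x640x3 uint8, red, green, blue), "range_z" (400x640 float32, m along the optical axis (not along the pixel's ray), 0 where there is no reading), "vertical_fov" (degrees; the focal length in pixels is half the picture's height over the tangent of half this angle, whatever the lens; pixels are square), "cx", "cy" (the principal point, pixels), "dist" ([k1, k2, p1, p2, k3] as OpenCV has them; the pictures are not rectified), "extrinsics" (4x4, takes a point from camera to world coordinates). Camera axes: x right, y down, z forward; pixel columns grow to the right and rows downward; lengths in m; the calibration is good to about 2 mm. A picture is of the moment at which its call begins.
- ticket.finish_job(): hands the job in; it is judged then, once.
The state is a dict: "time_s": time; "joints": joint angles; "joint_velocities": joint speeds; "effort": joint torques, N m; "tcp_pos": TCP position; "ee_rot": TCP orientation; "wrist_force": force on the tool from outside, world axes, zero at the start; "moment": the same for the moment, N m; "gripper_width": opening from 0.0 (shut) to 1.0 (fully open); "gripper_force": force on a finger pad.
Only numpy, scipy, OpenCV 4.12 (cv2) and the standard library are available. Lean on these libraries where they do the work, as an engineer would, in place of code of your own. Each camera call takes 0.05 s, during which the arm holds its last target. There are 200 camera calls.

## Task

Set out the ironwork of this little grille door so it can be tacked: lay the flat tube across both rails, midway between the two stiles and parallel to them, and set the rosette, boss up, on the middle of the tube. Lay the C-scroll flat on the table in the bay on the hinge side, halfway between the rails, its straight back close along the hinge stile (a gap of 20 mm at most) and its curls towards the tube, and lay the S-scroll flat and lengthwise in the middle of the bay on the lock side. Leave the magnet, the tin and the wire brush where they are.

Things in the scene. Friction and masses are not known exactly. Their poses are not given: they have to be found in the camera images.
- tube_mid (a point): loose flat rectangular steel tube, 240 long x 30 wide x 15 high, about 0.24 kg; the point is its centre, half-way up; x along its length, y across its width, z up. Grip it across the 30 mm.
- cscroll_back (a point): loose C-scroll of dark steel flat bar on edge: bar 8 thick, 20 high, 0.27 kg. Point: middle of its straight back, 10 above the underside. The back runs along x, straight for 34 each way, then curls to +y at each end (mouth open to +y). Whole: x -65 to 65, y -4 to 49; between the curl tips x -22 to 22 is free. Centre of mass at y = 20. Grip the back across its 8 mm, fingers closing along y.
- sscroll_mid (a point): loose S-scroll of the same flat bar (20 high, 8 thick, 0.27 kg). Point: its centre, 10 above the underside. Long axis x: 144 long, 61 wide in y, same after a half turn. The straight stem through the centre, 68 long, is turned 37.4 degrees (0.653 rad) clockwise from x seen from above, so runs along (0.794, -0.607). Grip the stem across its 8 mm, fingers closing along (0.607, 0.794).
- rosette_mid (a point): loose cast steel rosette: a flat base of eight petals, 60 across and 6 thick, with a round boss 26 in diameter rising to 24 above the underside, about 0.12 kg; the point is on its axis, half-way up (12 above its underside). Grip it by the boss.
- rails: the two rails of the grille door, flat bar 30 wide x 8 thick lying on the table, welded to the stiles and fixed by two small pot magnets (28 in diameter, 16 high) against the rails' outer edges. Origin: centre of the door at table height. x runs parallel to the stiles, y along the rails; the rails' centrelines lie at x = -110 and +110, so 190 is free between them. The whole door measures 250 (x) by 270 (y).
- hinge_stile: the hinge-side stile of the door, fixed flat bar 250 long x 30 wide x 8 thick, with two bright round hinge barrels (14 in diameter, 59 long, up to 21 high) lengthwise on it, centred 90 either side of its middle. Origin: middle of its underside; x along its length. It lies 120 to one side of the door's centre, which side varies. Fingertips beside the C-scroll's back should stay above its 8 mm.
- lock_stile: the lock-side stile of the door, fixed, same flat bar, with a bright rectangular lock case (90 long x 28 wide, up to 24 above the table) on its middle. Origin: middle of its underside; x along its length. It lies 120 from the door's centre on the side opposite the hinge stile. Each bay between a stile and the tube, once laid midway, is 90 wide.
- magnet: bystander: red magnetic welding square, about 87 x 85 x 20 high, loose on the table beyond the door; origin at its underside. Not to be moved.
- tin: bystander: round blue tin of nozzle paste with a bright lid, 90 in diameter, 58 high, beyond the door; origin at the centre of its underside. Not to be moved.
- brush: bystander: wire brush with a wooden back, 260 long x 30 wide x 33 high, lying bristles up beyond the door; origin at its middle, at table height, x along its length. Not to be moved.
Things that resemble listed ones, but are neither listed nor needed, are in the scene too. What is shaped like the part that bears tube_mid but red is not meant.

How it is judged:
By the outcome, as a careful person would: the job done as asked, in the order asked, and still so for the second after the job is handed in, with the robot touching nothing.
It also fails if it takes over 115 s, if anything falls off the work surface, if the arm or the gripper's body presses on something with over 40 N, if the wrist force passes 120 N, or if a joint passes its speed limit or range.

## Working session

There is one attempt and no reset: what is moved stays moved. The work goes in short steps, Python scripts to look and compute and a tool call to move; the robot and the scene stay as the last step left them, time stands still between calls to the robot, and variables do not carry over. Pictures are saved under pics/ and viewed, at most 14 in all, crops included, and the job is handed in when it is done.

Besides the shell and the picture viewer there is one more tool, called after ">>>" as name(argument=value, ...), one argument or row to a line, values as JSON. drive_tool: Moves the arm, as the interface text tells. Its arguments: {"type":"object","properties":{"moves":{"type":"array","items":{"type":"object","properties":{"delta_pos":{"type":"array","items":{"type":"number"}},"turn":{"type":"number"},"claw":{"type":"number"}}}}},"required":["moves"]}

```bash
ls; mkdir -p pics; cat > h.py <<'E'
import numpy as np, cv2, pickle
def grab(name):
    from station import cams
    c=cams.capture(name); pickle.dump(c,open(name+'.pkl','wb')); return c
def load(name): return pickle.load(open(name+'.pkl','rb'))
def K(c):
    f=200/np.tan(np.radians(c['vertical_fov'])/2)
    return np.array([[f,0,c['cx']],[0,f,c['cy']],[0,0,1.]])
def rays(c,uv):
    p=cv2.undistortPoints(np.array(uv,float).reshape(-1,1,2),K(c),np.array(c['dist'],float)).reshape(-1,2)
    return np.c_[p,np.ones(len(p))]
def onplane(c,uv,z):
    T=np.array(c['extrinsics']); d=rays(c,uv)@T[:3,:3].T; o=T[:3,3]
    return o+d*((z-o[2])/d[:,2])[:,None]
def cloud(c):
    v,u=np.mgrid[:400,:640]; T=np.array(c['extrinsics'])
    r=rays(c,np.c_[u.ravel(),v.ravel()])*c['range_z'].ravel()[:,None]
    return (r@T[:3,:3].T+T[:3,3]).reshape(400,640,3)
def proj(c,P):
    Ti=np.linalg.inv(np.array(c['extrinsics'])); q=np.array(P)@Ti[:3,:3].T+Ti[:3,3]
    return cv2.projectPoints(q.reshape(-1,1,3),np.zeros(3),np.zeros(3),K(c),np.array(c['dist'],float))[0].reshape(-1,2)
E
python3 - <<'E'
from h import *
from station import monitor
for n in('top','side'):
    c=grab(n); print(n,c['vertical_fov'],np.round(c['extrinsics'],3).tolist())
    cv2.imwrite(f'pics/{n}0.png',cv2.resize(c['color'][:,:,::-1],(800,500),interpolation=cv2.INTER_CUBIC))
s=monitor.sense();print(s)
E
```

```text
pics
top 49.96158958753146 [[-0.081, -0.976, 0.201, 0.292], [-0.997, 0.08, -0.013, 0.007], [-0.003, -0.202, -0.979, 1.084], [0.0, 0.0, 0.0, 1.0]]
side 42.79697626039489 [[0.894, -0.347, 0.284, 0.086], [-0.448, -0.69, 0.568, -0.85], [-0.001, -0.636, -0.772, 1.208], [0.0, 0.0, 0.0, 1.0]]
{'time_s': 0.1, 'joints': array([ 7.79003923e+01,  2.20861905e+01,  3.88117412e-01, -2.51526143e-02,
       -6.84116630e+01, -1.48178330e+01]), 'joint_velocities': array([-0.01580815, -0.08774469,  0.22887777,  0.06327159, -0.02119575,
        0.09637198]), 'effort': array([-6.43221956e-04, -3.91688633e+01,  1.87934750e+01,  4.23190758e+00,
        1.34448914e-02, -7.27861607e-05]), 'tcp_pos': array([0.28267106, 0.55682219, 0.22157464]), 'ee_rot': array([[ 8.91586496e-01, -4.52849732e-01, -8.00585957e-04],
       [-4.52850430e-01, -8.91584710e-01, -1.78711115e-03],
       [ 9.55026053e-05,  1.95590986e-03, -9.99998083e-01]]), 'wrist_force': array([-0.89456717, -0.1357326 , -0.29608644]), 'moment': array([ 0.02264759, -0.07981162, -0.0077221 ]), 'gripper_force': 0.0, 'gripper_width': 0.9989082358960515}
```

View pics/top0.png

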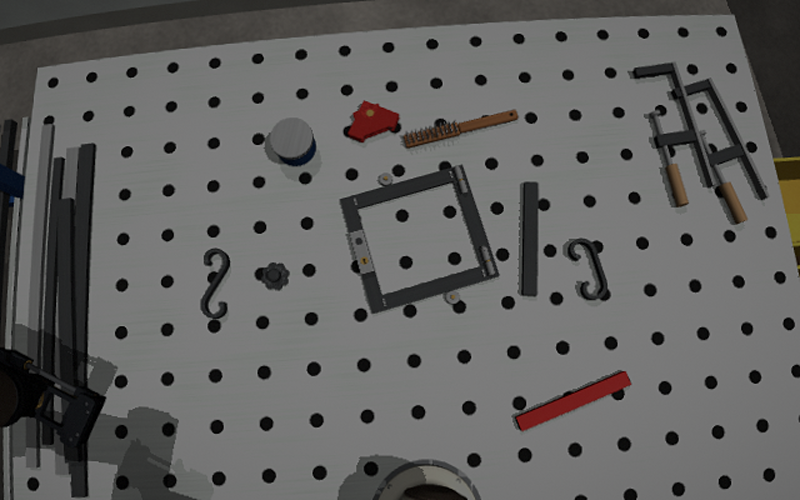

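View pics/side0.png

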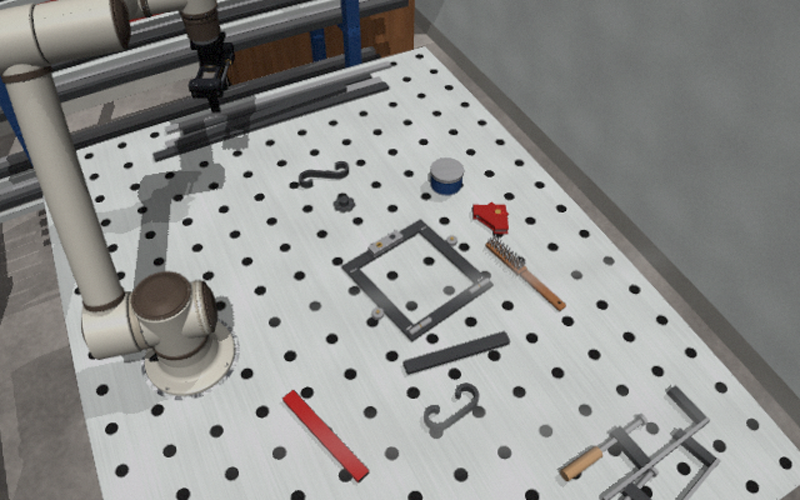

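```bash
python3 - <<'E'
from h import *
c=load('top'); im=c['color'][:,:,::-1]
def crop(n,u0,u1,v0,v1,s):
    cv2.imwrite(f'pics/{n}.png',np.clip(cv2.resize(im[v0:v1,u0:u1],None,fx=s,fy=s,interpolation=cv2.INTER_CUBIC).astype(float)*1.5,0,255).astype('uint8'))
crop('cr_right',265,500,125,255,3.4)
crop('cr_left',150,300,120,265,4)
P=cloud(c)
# table heights
for n,(u0,u1,v0,v1) in dict(tube=(410,436,140,240),c=(450,490,185,245),s=(155,190,195,258),ros=(205,235,205,236),door=(268,402,128,252)).items():
    Q=P[v0:v1,u0:u1].reshape(-1,3); Z=c['range_z'][v0:v1,u0:u1].ravel()
    m=(Z>0)&(Q[:,2]>.005)
    print(n,m.sum(),'table z',np.median(Q[Q[:,2]<.004,2]) ,'zmax',np.percentile(Q[m,2],[50,95]),'c',Q[m].mean(0), cv2.minAreaRect(Q[m][:,:2].astype('float32')*1000))
E
```

```text
tube 1217 table z 0.0014125053604943094 zmax [0.0162562  0.01976467] c [ 0.52524016 -0.25889098  0.01554153] ((533.1199951171875, -258.29376220703125), (66.24832916259766, 263.8191833496094), 82.61954498291016)
c 571 table z 0.0013512083787522444 zmax [0.01938561 0.02450091] c [ 0.45286773 -0.37299235  0.01660587] ((454.31866455078125, -372.68914794921875), (101.83527374267578, 158.7050018310547), 80.61380767822266)
s 568 table z 0.0012222870831843924 zmax [0.01981663 0.02428856] c [0.482855   0.39234271 0.01688792] ((486.3268127441406, 395.27947998046875), (87.86736297607422, 157.03469848632812), 87.99158477783203)
ros 381 table z 0.0011987388045593406 zmax [0.00829856 0.02589834] c [0.48896341 0.26741557 0.01139726] ((494.53857421875, 271.40264892578125), (72.84725189208984, 76.81935119628906), 87.76945495605469)
door 4825 table z 0.0012709330617468595 zmax [0.00982784 0.02515452] c [ 0.54490138 -0.02945813  0.01122571] ((553.148681640625, -31.770538330078125), (355.296142578125, 328.4073486328125), 85.31139373779297)
```

View pics/cr_right.png

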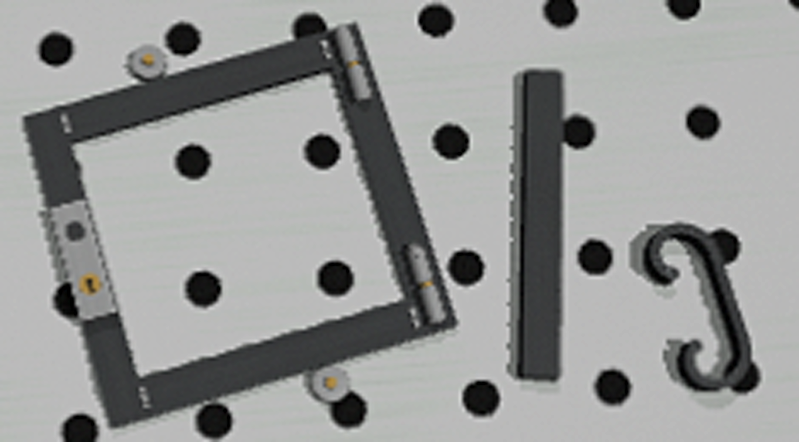

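View pics/cr_left.png

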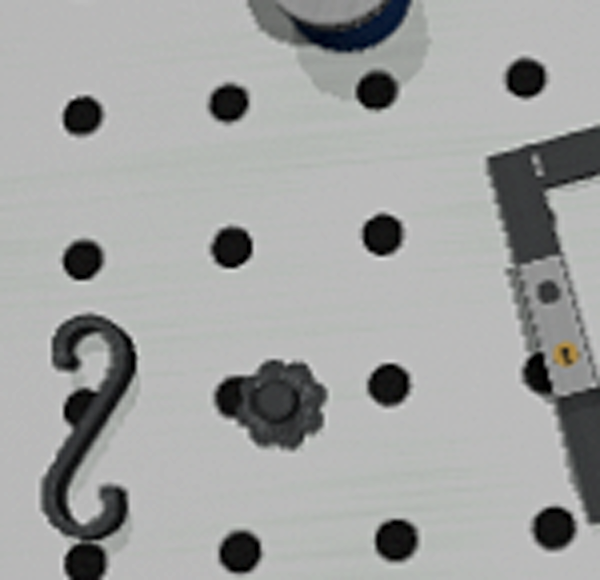

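```bash
cat >> h.py <<'E'
def ortho(c,x0,x1,y0,y1,z,s):
    "rows: x falls downward from x1, cols: y falls rightward from y1; s px/mm; grid ticks 20 mm"
    H,W=int((x1-x0)*s),int((y1-y0)*s); r,q=np.mgrid[:H,:W]
    P=np.c_[(x1-(r.ravel()+.5)/s)/1e3,(y1-(q.ravel()+.5)/s)/1e3,np.full(H*W,z/1e3)]
    uv=proj(c,P).reshape(H,W,2).astype('float32')
    im=cv2.remap(c['color'][:,:,::-1].copy(),uv[...,0],uv[...,1],cv2.INTER_CUBIC)
    im=np.clip(im*1.6,0,255).astype('uint8')
    for x in range(int(np.ceil(x0/20)*20),int(x1),20):
        k=int((x1-x)*s); cv2.line(im,(0,k),(W,k),(0,200,0) if x%100 else (0,0,255),1)
    for y in range(int(np.ceil(y0/20)*20),int(y1),20):
        k=int((y1-y)*s); cv2.line(im,(k,0),(k,H),(0,200,0) if y%100 else (0,0,255),1)
    return im
E
python3 - <<'E'
from h import *
t,s=load('top'),load('side')
a=lambda *k:np.vstack([np.hstack([ortho(t,*r,2.2),ortho(s,*r,2.2)]) for r in k])
cv2.imwrite('pics/o1.png',np.hstack([a((390,520,-430,-320,20),(420,550,330,440,20)),a((420,550,220,330,24))[:, :0] if 0 else a((445,535,225,315,24),(420,550,330,331,24))[:198]] ) if 0 else a((390,520,-430,-320,20),(410,540,340,450,20)))
cv2.imwrite('pics/o2.png',np.hstack([ortho(t,400,700,-300,130,8,1.3)]))
cv2.imwrite('pics/o3.png',np.hstack([np.vstack([ortho(t,400,660,-300,-215,15,2.1)[:546]]),ortho(s,400,660,-300,-215,15,2.1)[:546],np.vstack([ortho(t,440,540,220,320,24,2.7),ortho(s,440,540,220,320,24,2.7)])[:546] if 0 else np.vstack([ortho(t,440,540,220,320,24,2.73),ortho(s,440,540,220,320,24,2.73)])]))
E
python3 -c "
import cv2
for n in 'o1','o2','o3': print(cv2.imread('pics/%s.png'%n).shape)"
```

```text
(572, 484, 3)
(390, 559, 3)
(546, 629, 3)
```

View pics/o1.png

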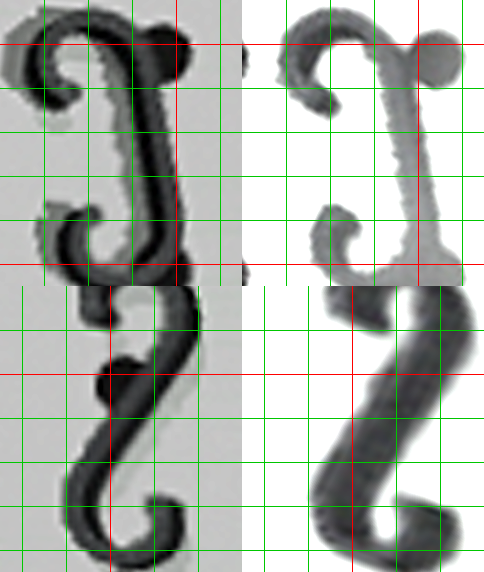

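View pics/o2.png

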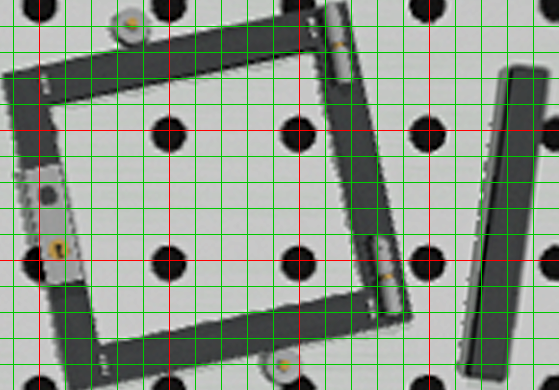

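View pics/o3.png

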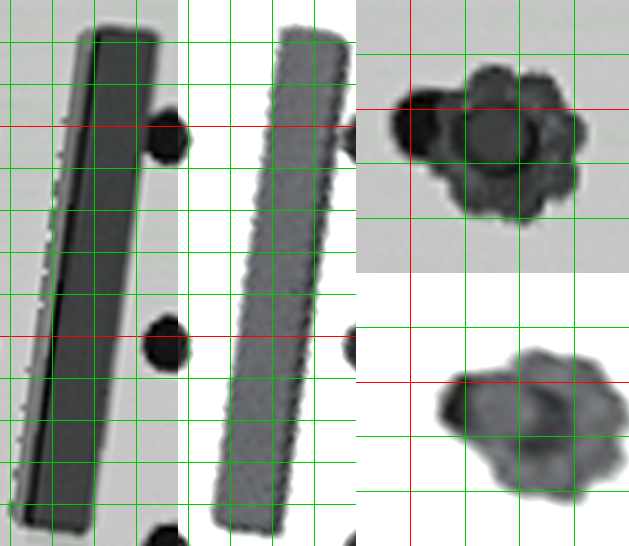

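```bash
cat >> h.py <<'E'
def _curl(p,h,k=4.5,R0=29.6,end=4.6):
    t=np.linspace(0,end,60); d=(R0-k*t)*(t[1]-t[0]); a=h+t
    return np.c_[p[0]+np.cumsum(d*np.cos(a)),p[1]+np.cumsum(d*np.sin(a))]
def strip(L,w=4):
    g=np.gradient(L,axis=0); n=np.c_[-g[:,1],g[:,0]]; n/=np.linalg.norm(n,axis=1)[:,None]
    return np.r_[L+w*n,(L-w*n)[::-1]]
_r=_curl((34,0),0); CS=strip(np.r_[(_r*[-1,1])[::-1],[[-20,0],[0,0],[20,0]],_r])
_e=np.array([.794,-.607]); _q=_curl(34*_e,-.653); SS=strip(np.r_[-_q[::-1],[-20*_e,[0,0],20*_e],_q])
rect=lambda a,b:np.array([[-a,-b],[a,-b],[a,b],[-a,b]],float)
_a=np.linspace(0,2*np.pi,60); disc=lambda r:np.c_[r*np.cos(_a),r*np.sin(_a)]
# name: list of (loops [even-odd], zlo, zhi)
MODEL=dict(tube=[([rect(120,15)],0,15)],c=[([CS],0,20)],s=[([SS],0,20)],ros=[([disc(29)],0,6),([disc(13)],6,24)],
  door=[([rect(125,135),rect(95,105)],0,8)])
def render(c,m,p,box,z0=0,S=4):
    u0,u1,v0,v1=box; im=np.zeros(((v1-v0)*S,(u1-u0)*S),'uint8'); a=np.radians(p[2])
    R=np.array([[np.cos(a),np.sin(a)],[-np.sin(a),np.cos(a)]])
    for loops,lo,hi in MODEL[m]:
        for z in np.linspace(lo,hi,5):
            l=[]
            for q in loops:
                w=np.c_[q@R+p[:2],np.full(len(q),z+z0)]/1e3
                l.append(np.round(((proj(c,w)+.5-[u0,v0])*S-.5)*16).astype('int32'))
            t=np.zeros_like(im); cv2.fillPoly(t,l,255,shift=4); im|=t
    return cv2.resize(im,(u1-u0,v1-v0),interpolation=cv2.INTER_AREA)/255.
def fit(c,m,p0,z0=0,thr=None,fixyaw=False,ret=False):
    from scipy.optimize import minimize
    L=np.vstack([q for l,_,_ in MODEL[m] for q in l]); r=np.abs(L).max()*1.45+10
    w=np.array([[p0[0]+i*r,p0[1]+j*r,0] for i in(-1,1) for j in(-1,1)])/1e3; uv=proj(c,w)
    b=[max(0,int(uv[:,0].min())),min(640,int(uv[:,0].max())),max(0,int(uv[:,1].min())),min(400,int(uv[:,1].max()))]
    g=c['color'][b[2]:b[3],b[0]:b[1]].max(2).astype(float); bg=np.median(g); D=np.clip((bg*.62-g)/(bg*.24)+.5,0,1)
    if thr is not None: D=thr(D,g,b)
    def cost(q,full=False):
        I=render(c,m,q,b,z0); near=cv2.dilate(I,np.ones((7,7)))
        e=np.abs(I-D)*(near>0); return e.sum()/I.sum()
    best=None
    for d in ([0,0,0],[4,0,2],[0,4,-2]):
        sx=np.array([p0]*4,float)+np.array(d); sx[1,0]+=5; sx[2,1]+=5; sx[3,2]+=4 
        o=minimize(cost,sx[0],method='Nelder-Mead',options=dict(initial_simplex=sx,xatol=.05,fatol=1e-4))
        if best is None or o.fun<best.fun: best=o
    return np.r_[best.x,best.fun]
E
python3 - <<'E'
from h import *
for n in 'top','side':
    c=load(n)
    for m,p in dict(tube=(527,-260.5,-7.9),c=(456,-392.5,9.6),s=(486,395,0),ros=(492,268,0),door=(550,-30,12)).items():
        print(n,m,np.round(fit(c,m,p),2))
E
```

```text
top tube [ 5.2763e+02 -2.5939e+02 -7.9800e+00  1.2000e-01]
top c [ 458.32 -390.61   12.37    0.5 ]
top s [4.8462e+02 3.9338e+02 4.8400e+00 2.7000e-01]
top ros [ 4.9150e+02  2.6965e+02 -8.2000e-01  1.8000e-01]
top door [ 5.4841e+02 -2.9040e+01  1.1880e+01  1.9000e-01]
side tube [ 5.2740e+02 -2.6042e+02 -8.4100e+00  1.1000e-01]
side c [ 4.5573e+02 -3.9258e+02  1.0110e+01  3.2000e-01]
side s [4.8574e+02 3.9145e+02 5.5300e+00 1.6000e-01]
side ros [4.9127e+02 2.7113e+02 2.5400e+00 1.4000e-01]
side door [ 5.4903e+02 -3.0760e+01  1.1730e+01  1.9000e-01]
```

```bash
cat > plan.py <<'E'
import sys, numpy as np
from station import monitor
s=monitor.sense(); R=s['ee_rot']; p=s['tcp_pos']*1e3; h=np.degrees(np.arctan2(R[1,0],R[0,0]))
print('t',round(s['time_s'],2),'tcp',p.round(1),'head',round(h,2),'claw',round(float(s['gripper_width']),3),'gf',round(float(s['gripper_force']),1),'F',np.round(s['wrist_force'],1),'j',np.round(s['joints'],0))
for a in sys.argv[1:]:
    x,y,z,t=map(float,a.split(',')); a=np.radians(t)
    d=np.array([x,y,z])-p
    print('turn first',round(-np.radians(t-h),3),'then d',np.round([d[0]*np.cos(a)+d[1]*np.sin(a),d[0]*np.sin(a)-d[1]*np.cos(a),-d[2]],1))
    p=np.array([x,y,z]);h=t
E
python3 plan.py 527.5,-260,100,-8.2
```

```text
t 0.1 tcp [282.7 556.8 221.6] head -26.93 claw 0.999 gf 0.0 F [-0.9 -0.1 -0.3] j [ 78.  22.   0.  -0. -68. -15.]
turn first -0.327 then d [358.8 773.6 121.6]
```

>>> drive_tool(
  moves=[
    {"delta_pos": [0, 0, 0], "turn": -0.1635, "claw": 1},
    {"delta_pos": [0, 0, 0], "turn": -0.1635, "claw": 1},
    {"delta_pos": [22.4, 48.4, 0], "turn": 0, "claw": 1},
    {"delta_pos": [22.4, 48.4, 0], "turn": 0, "claw": 1},
    {"delta_pos": [22.4, 48.4, 0], "turn": 0, "claw": 1},
    {"delta_pos": [22.4, 48.4, 0], "turn": 0, "claw": 1},
    {"delta_pos": [22.4, 48.4, 0], "turn": 0, "claw": 1},
    {"delta_pos": [22.4, 48.4, 0], "turn": 0, "claw": 1},
    {"delta_pos": [22.4, 48.4, 0], "turn": 0, "claw": 1},
    {"delta_pos": [22.4, 48.4, 0], "turn": 0, "claw": 1},
    {"delta_pos": [22.4, 48.4, 0], "turn": 0, "claw": 1},
    {"delta_pos": [22.4, 48.4, 0], "turn": 0, "claw": 1},
  ],
)

```text
time_s: 1.6
tcp_pos: [0.4357, 0.0446, 0.2225]
ee_rot: [[0.99, -0.142, -0.0], [-0.142, -0.99, 0.0], [-0.0, -0.0, -1.0]]
wrist_force: [1.1, 1.1, -0.1]
gripper_width: 0.999
gripper_force: 0.0
```

>>> drive_tool(
  moves=[
    {"delta_pos": [22.4, 48.4, 0], "turn": 0, "claw": 1},
    {"delta_pos": [22.4, 48.4, 0], "turn": 0, "claw": 1},
    {"delta_pos": [22.4, 48.4, 0], "turn": 0, "claw": 1},
    {"delta_pos": [22.4, 48.4, 0], "turn": 0, "claw": 1},
    {"delta_pos": [22.4, 48.4, 20], "turn": 0, "claw": 1},
    {"delta_pos": [22.4, 48.4, 40], "turn": 0, "claw": 1},
    {"delta_pos": [0, 0, 40], "turn": 0, "claw": 1},
    {"delta_pos": [0, 0, 20], "turn": 0, "claw": 1},
    {"delta_pos": [0, 0, 0], "turn": 0, "claw": 1},
    {"delta_pos": [0, 0, 0], "turn": 0, "claw": 1},
  ],
)

```text
time_s: 2.85
tcp_pos: [0.5272, -0.2572, 0.106]
ee_rot: [[0.99, -0.142, 0.002], [-0.142, -0.99, -0.001], [0.002, 0.0, -1.0]]
wrist_force: [-0.4, 0.3, -0.1]
gripper_width: 1.0
gripper_force: 0.0
```

```bash
python3 plan.py 527.5,-260,8,-8.2
```

```text
t 2.85 tcp [ 527.2 -257.2  106. ] head -8.15 claw 1.0 gf 0.0 F [-0.4  0.3 -0.1] j [-10.  24. -14.   0. -51.  92.]
turn first 0.001 then d [ 0.7  2.8 98. ]
```

>>> drive_tool(
  moves=[
    {"delta_pos": [0.7, 2.8, 30], "turn": 0, "claw": 1},
    {"delta_pos": [0, 0, 30], "turn": 0, "claw": 1},
    {"delta_pos": [0, 0, 25], "turn": 0, "claw": 1},
    {"delta_pos": [0, 0, 15], "turn": 0, "claw": 1},
    {"delta_pos": [0, 0, 0], "turn": 0, "claw": 0.7},
    {"delta_pos": [0, 0, 0], "turn": 0, "claw": 0.7},
  ],
)

```text
time_s: 3.6
tcp_pos: [0.5279, -0.2601, 0.0064]
ee_rot: [[0.99, -0.142, 0.002], [-0.142, -0.99, -0.001], [0.003, 0.0, -1.0]]
wrist_force: [0.9, -0.3, 0.9]
gripper_width: 0.854
gripper_force: 0.0
```

```bash
python3 plan.py 527.5,-260,5,-8.2; python3 -c "
from h import *
c=grab('side')
cv2.imwrite('pics/g1.png',np.hstack([cv2.resize(c['color'][220:330,300:430,::-1],None,fx=4,fy=4,interpolation=2)]))"
```

```text
t 3.6 tcp [ 527.9 -260.1    6.4] head -8.15 claw 0.854 gf 0.0 F [ 0.9 -0.3  0.9] j [-10.  32. -19.   0. -39.  92.]
turn first 0.001 then d [-0.4 -0.1  1.4]
```

>>> drive_tool(
  moves=[
    {"delta_pos": [0, 0, 0.5], "turn": 0, "claw": 0.4},
    {"delta_pos": [0, 0, 0], "turn": 0, "claw": 0.3},
    {"delta_pos": [0, 0, 0], "turn": 0, "claw": 0.2},
    {"delta_pos": [0, 0, 0], "turn": 0, "claw": 0.2},
    {"delta_pos": [0, 0, 0], "turn": 0, "claw": 0.2},
    {"delta_pos": [0, 0, 0], "turn": 0, "claw": 0.2},
    {"delta_pos": [0, 0, 0], "turn": 0, "claw": 0.2},
    {"delta_pos": [0, 0, 0], "turn": 0, "claw": 0.2},
  ],
)

```text
time_s: 4.65
tcp_pos: [0.5268, -0.2599, 0.0046]
ee_rot: [[0.99, -0.142, 0.0], [-0.142, -0.99, -0.0], [0.0, 0.0, -1.0]]
wrist_force: [0.3, -0.6, 1.2]
gripper_width: 0.338
gripper_force: 30.0
```

```bash
python3 plan.py 548.7,-29.9,60,11.8; python3 -c "
from h import *
for n in 'top','side': print(fit(grab(n),'tube',(527.5,-260,-8.2)).round(2))"
```

```text
t 4.65 tcp [ 526.8 -259.9    4.6] head -8.18 claw 0.338 gf 30.0 F [ 0.3 -0.6  1.2] j [-10.  32. -19.   0. -39.  92.]
turn first -0.349 then d [  68.5 -220.7  -55.4]
[ 528.46 -259.04   -7.22    0.53]
[ 5.2798e+02 -2.6036e+02 -8.3200e+00  3.3000e-01]
```

>>> drive_tool(
  moves=[
    {"delta_pos": [0, 0, -20], "turn": 0, "claw": 0.2},
    {"delta_pos": [0, 0, -40], "turn": 0, "claw": 0.2},
    {"delta_pos": [0, 0, -20], "turn": -0.1, "claw": 0.2},
    {"delta_pos": [0, 0, 0], "turn": -0.149, "claw": 0.2},
    {"delta_pos": [0, 0, 0], "turn": -0.1, "claw": 0.2},
    {"delta_pos": [8.5, -27.6, 0], "turn": 0, "claw": 0.2},
    {"delta_pos": [12, -38.6, 0], "turn": 0, "claw": 0.2},
    {"delta_pos": [12, -38.6, 0], "turn": 0, "claw": 0.2},
    {"delta_pos": [12, -38.6, 0], "turn": 0, "claw": 0.2},
    {"delta_pos": [12, -38.6, 0], "turn": 0, "claw": 0.2},
    {"delta_pos": [8, -25.8, 0], "turn": 0, "claw": 0.2},
    {"delta_pos": [4, -12.9, 0], "turn": 0, "claw": 0.2},
  ],
)

```text
time_s: 6.25
tcp_pos: [0.5481, -0.0286, 0.0839]
ee_rot: [[0.979, 0.206, -0.002], [0.206, -0.979, 0.0], [-0.001, -0.0, -1.0]]
wrist_force: [-0.8, -0.2, -2.3]
gripper_width: 0.341
gripper_force: 30.0
```

>>> drive_tool(
  moves=[
    {"delta_pos": [0, 0, 0], "turn": 0, "claw": 0.2},
    {"delta_pos": [0, 0, 0], "turn": 0, "claw": 0.2},
  ],
)

```text
time_s: 6.5
tcp_pos: [0.5482, -0.0307, 0.0843]
ee_rot: [[0.979, 0.204, -0.001], [0.204, -0.979, -0.0], [-0.001, -0.0, -1.0]]
wrist_force: [-0.4, -0.8, -3.4]
gripper_width: 0.34
gripper_force: 30.0
```

```bash
python3 plan.py 548.7,-29.9,13,11.8; python3 -c "
from h import *
for n in 'top','side': c=grab(n);print(fit(c,'tube',(548.7,-29.9,11.8),z0=79).round(2))
cv2.imwrite('pics/g1.png',cv2.resize(c['color'][140:320,230:430,::-1],None,fx=3,fy=3,interpolation=2))"
```

```text
t 6.5 tcp [548.2 -30.7  84.3] head 11.75 claw 0.34 gf 30.0 F [-0.4 -0.8 -3.4] j [ 14.  23. -21.  -0. -47.  88.]
turn first -0.001 then d [ 0.6 -0.7 71.3]
[ 5.6064e+02 -2.9790e+01  1.0770e+01  5.5000e-01]
[ 5.4921e+02 -3.3550e+01  1.1550e+01  4.9000e-01]
```

View pics/g1.png

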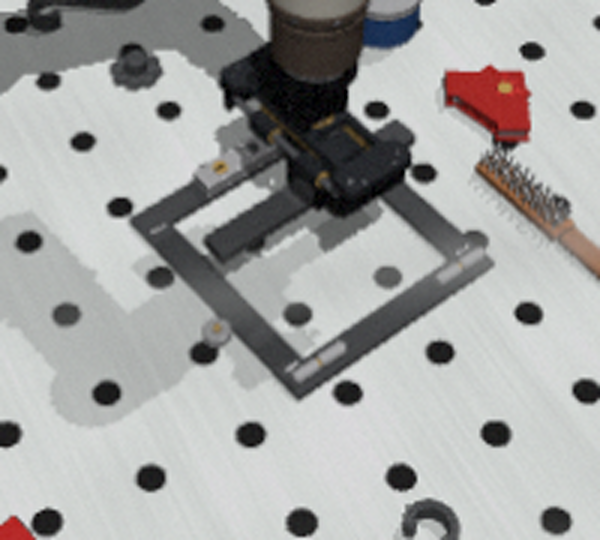

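>>> drive_tool(
  moves=[
    {"delta_pos": [0, -0.7, 30], "turn": 0, "claw": 0.2},
    {"delta_pos": [0, 0, 25], "turn": 0, "claw": 0.2},
    {"delta_pos": [0, 0, 10], "turn": 0, "claw": 0.2},
    {"delta_pos": [0, 0, 0], "turn": 0, "claw": 0.2},
    {"delta_pos": [0, 0, 3], "turn": 0, "claw": 0.2},
    {"delta_pos": [0, 0, 1.5], "turn": 0, "claw": 0.2},
    {"delta_pos": [0, 0, 0], "turn": 0, "claw": 0.2},
  ],
)

```text
time_s: 7.48
tcp_pos: [0.5487, -0.0291, 0.0154]
ee_rot: [[0.979, 0.205, 0.001], [0.205, -0.979, 0.0], [0.001, -0.0, -1.0]]
wrist_force: [-0.4, 0.3, -2.0]
gripper_width: 0.343
gripper_force: 30.0
```

```bash
python3 plan.py 548.7,-29.9,13,11.8
```

```text
t 7.47 tcp [548.7 -29.1  15.4] head 11.82 claw 0.343 gf 30.0 F [-0.4  0.3 -2. ] j [ 14.  28. -24.   0. -37.  88.]
turn first 0.0 then d [-0.2  0.8  2.4]
```

>>> drive_tool(
  moves=[
    {"delta_pos": [0, 0.5, 1.5], "turn": 0, "claw": 0.2},
    {"delta_pos": [0, 0, 1], "turn": 0, "claw": 0.2},
    {"delta_pos": [0, 0, 0], "turn": 0, "claw": 0.2},
  ],
)

```text
time_s: 7.85
tcp_pos: [0.5487, -0.0297, 0.0126]
ee_rot: [[0.979, 0.205, 0.0], [0.205, -0.979, -0.0], [0.0, 0.0, -1.0]]
wrist_force: [0.9, 0.8, -2.5]
gripper_width: 0.337
gripper_force: 30.0
```

```bash
python3 plan.py 548.7,-29.9,13,11.8
```

```text
t 7.85 tcp [548.7 -29.7  12.6] head 11.82 claw 0.337 gf 30.0 F [ 0.9  0.8 -2.5] j [ 14.  29. -24.   0. -37.  88.]
turn first 0.0 then d [-0.   0.2 -0.4]
```

>>> drive_tool(
  moves=[
    {"delta_pos": [0, 0, 0.7], "turn": 0, "claw": 0.2},
    {"delta_pos": [0, 0, 0], "turn": 0, "claw": 0.2},
    {"delta_pos": [0, 0, 0], "turn": 0, "claw": 0.45},
    {"delta_pos": [0, 0, 0], "turn": 0, "claw": 0.6},
    {"delta_pos": [0, 0, 0], "turn": 0, "claw": 0.6},
    {"delta_pos": [0, 0, -10], "turn": 0, "claw": 0.6},
    {"delta_pos": [0, 0, -40], "turn": 0, "claw": 0.8},
    {"delta_pos": [0, 0, -50], "turn": 0, "claw": 1},
    {"delta_pos": [0, 0, -20], "turn": 0, "claw": 1},
    {"delta_pos": [0, 0, 0], "turn": 0, "claw": 1},
  ],
)

```text
time_s: 9.1
tcp_pos: [0.5498, -0.0294, 0.1342]
ee_rot: [[0.979, 0.205, 0.005], [0.205, -0.979, 0.001], [0.005, 0.0, -1.0]]
wrist_force: [-0.3, 0.4, 0.3]
gripper_width: 0.951
gripper_force: 0.0
```

```bash
python3 plan.py 491.4,270.4,133,11.8 491.4,270.4,10,11.8
```

```text
t 9.1 tcp [549.8 -29.4 134.2] head 11.82 claw 0.951 gf 0.0 F [-0.3  0.4  0.3] j [ 14.  19. -17.   0. -53.  88.]
turn first 0.0 then d [   4.1 -305.4    1.2]
turn first -0.0 then d [  0.   0. 123.]
```

>>> drive_tool(
  moves=[
    {"delta_pos": [0.5, -25, 0], "turn": 0, "claw": 0.8},
    {"delta_pos": [0.6, -45, 0], "turn": 0, "claw": 0.8},
    {"delta_pos": [0.6, -45, 0], "turn": 0, "claw": 0.8},
    {"delta_pos": [0.6, -45, 0], "turn": 0, "claw": 0.8},
    {"delta_pos": [0.6, -45, 0], "turn": 0, "claw": 0.8},
    {"delta_pos": [0.6, -45, 0], "turn": 0, "claw": 0.8},
    {"delta_pos": [0.6, -35, 0], "turn": 0, "claw": 0.8},
    {"delta_pos": [0, -20, 20], "turn": 0, "claw": 0.8},
    {"delta_pos": [0, 0, 40], "turn": 0, "claw": 0.8},
    {"delta_pos": [0, 0, 20], "turn": 0, "claw": 0.8},
    {"delta_pos": [0, 0, 0], "turn": 0, "claw": 0.8},
    {"delta_pos": [0, 0, 0], "turn": 0, "claw": 0.8},
  ],
)

```text
time_s: 10.6
tcp_pos: [0.4904, 0.2698, 0.052]
ee_rot: [[0.979, 0.205, 0.0], [0.205, -0.979, -0.0], [0.0, 0.0, -1.0]]
wrist_force: [-0.1, 0.3, -0.5]
gripper_width: 0.8
gripper_force: 0.0
```

```bash
python3 plan.py 491.4,270.4,10,11.8
python3 - <<'E'
from h import *
for n in 'top','side':
    c=grab(n)
    print(fit(c,'door',(548.7,-29.9,11.8)).round(2))
    # tube now on door: fit dark tube inside the opening only
    MODEL['dt']=[([rect(125,135),rect(95,105)],0,8),([rect(120,15)],8,23)]
    MODEL['tt']=[([rect(94,15)],8,23)]
    print(fit(c,'tt',(548.7,-29.9,11.8)).round(2))
E
```

```text
t 10.6 tcp [490.4 269.8  52. ] head 11.82 claw 0.8 gf 0.0 F [-0.1  0.3 -0.5] j [ 45.  26. -21.   0. -43.  56.]
turn first 0.0 then d [ 1.1 -0.4 42. ]
[ 5.4856e+02 -2.9020e+01  1.1900e+01  2.2000e-01]
[ 5.5094e+02 -2.7840e+01  1.1890e+01  3.1000e-01]
[ 5.4902e+02 -3.0710e+01  1.1700e+01  2.3000e-01]
[ 5.5027e+02 -2.9910e+01  1.1190e+01  3.5000e-01]
```

>>> drive_tool(
  moves=[
    {"delta_pos": [1, -0.5, 25], "turn": 0, "claw": 0.7},
    {"delta_pos": [0, 0, 16], "turn": 0, "claw": 0.6},
    {"delta_pos": [0, 0, 0], "turn": 0, "claw": 0.5},
    {"delta_pos": [0, 0, 0], "turn": 0, "claw": 0.4},
    {"delta_pos": [0, 0, 0], "turn": 0, "claw": 0.3},
    {"delta_pos": [0, 0, 0], "turn": 0, "claw": 0.2},
    {"delta_pos": [0, 0, 0], "turn": 0, "claw": 0.2},
    {"delta_pos": [0, 0, 0], "turn": 0, "claw": 0.2},
    {"delta_pos": [0, 0, 0], "turn": 0, "claw": 0.2},
    {"delta_pos": [0, 0, 0], "turn": 0, "claw": 0.2},
  ],
)

```text
time_s: 11.95
tcp_pos: [0.4914, 0.2705, 0.0115]
ee_rot: [[0.979, 0.205, 0.001], [0.205, -0.979, 0.0], [0.001, -0.0, -1.0]]
wrist_force: [-0.9, -1.3, 5.9]
gripper_width: 0.281
gripper_force: 30.0
```

```bash
python3 plan.py 549.5,-29,100,11.8
```

```text
t 11.95 tcp [491.4 270.5  11.5] head 11.83 claw 0.281 gf 30.0 F [-0.9 -1.3  5.9] j [ 45.  30. -23.   0. -38.  56.]
turn first 0.001 then d [ -4.3 305.1 -88.5]
```

>>> drive_tool(
  moves=[
    {"delta_pos": [0, 0, -10], "turn": 0, "claw": 0.2},
    {"delta_pos": [0, 0, -35], "turn": 0, "claw": 0.2},
    {"delta_pos": [0, 0, -35], "turn": 0, "claw": 0.2},
    {"delta_pos": [-0.5, 20, 0], "turn": 0, "claw": 0.2},
    {"delta_pos": [-0.5, 35, 0], "turn": 0, "claw": 0.2},
    {"delta_pos": [-0.5, 45, 0], "turn": 0, "claw": 0.2},
    {"delta_pos": [-0.5, 45, 0], "turn": 0, "claw": 0.2},
    {"delta_pos": [-0.5, 45, 0], "turn": 0, "claw": 0.2},
    {"delta_pos": [-0.5, 45, 0], "turn": 0, "claw": 0.2},
    {"delta_pos": [-0.5, 35, 0], "turn": 0, "claw": 0.2},
    {"delta_pos": [-0.5, 25, 0], "turn": 0, "claw": 0.2},
    {"delta_pos": [0, 10, 0], "turn": 0, "claw": 0.2},
  ],
)

```text
time_s: 13.45
tcp_pos: [0.5483, -0.0308, 0.0895]
ee_rot: [[0.979, 0.202, -0.003], [0.202, -0.979, -0.0], [-0.003, -0.0, -1.0]]
wrist_force: [0.7, 1.0, -1.6]
gripper_width: 0.282
gripper_force: 30.0
```

>>> drive_tool(
  moves=[
    {"delta_pos": [0, 0, 0], "turn": 0, "claw": 0.2},
    {"delta_pos": [0, 0, 0], "turn": 0, "claw": 0.2},
  ],
)

```text
time_s: 13.7
tcp_pos: [0.5493, -0.0283, 0.0906]
ee_rot: [[0.979, 0.205, -0.001], [0.205, -0.979, 0.0], [-0.001, -0.0, -1.0]]
wrist_force: [-0.3, 0.0, -0.3]
gripper_width: 0.281
gripper_force: 30.0
```

```bash
python3 plan.py 549.2,-29.3,34,11.8; python3 -c "
from h import *
c=grab('side')
cv2.imwrite('pics/g2.png',cv2.resize(c['color'][140:320,230:430,::-1],None,fx=3,fy=3,interpolation=2))"
```

```text
t 13.7 tcp [549.3 -28.3  90.6] head 11.85 claw 0.281 gf 30.0 F [-0.3  0.  -0.3] j [ 14.  22. -20.  -0. -47.  88.]
turn first 0.001 then d [-0.3  0.9 56.6]
```

View pics/g2.png

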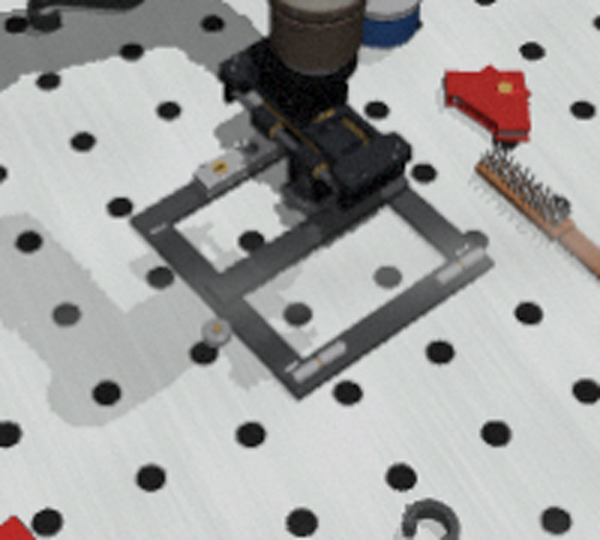

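>>> drive_tool(
  moves=[
    {"delta_pos": [-0.2, 0.9, 25], "turn": 0, "claw": 0.2},
    {"delta_pos": [0, 0, 20], "turn": 0, "claw": 0.2},
    {"delta_pos": [0, 0, 6], "turn": 0, "claw": 0.2},
    {"delta_pos": [0, 0, 2], "turn": 0, "claw": 0.2},
    {"delta_pos": [0, 0, 1], "turn": 0, "claw": 0.2},
    {"delta_pos": [0, 0, 0], "turn": 0, "claw": 0.2},
    {"delta_pos": [0, 0, 0], "turn": 0, "claw": 0.2},
  ],
)

```text
time_s: 14.62
tcp_pos: [0.5498, -0.0299, 0.0373]
ee_rot: [[0.979, 0.205, 0.001], [0.205, -0.979, 0.0], [0.001, 0.0, -1.0]]
wrist_force: [-0.5, -0.1, -1.9]
gripper_width: 0.285
gripper_force: 30.0
```

```bash
python3 plan.py 549.2,-29.3,34.5,11.8
```

```text
t 14.62 tcp [549.8 -29.9  37.3] head 11.81 claw 0.285 gf 30.0 F [-0.5 -0.1 -1.9] j [ 14.  27. -23.   0. -40.  88.]
turn first 0.0 then d [-0.5 -0.7  2.8]
```

>>> drive_tool(
  moves=[
    {"delta_pos": [-0.3, -0.4, 1.2], "turn": 0, "claw": 0.2},
    {"delta_pos": [0, 0, 1], "turn": 0, "claw": 0.2},
    {"delta_pos": [0, 0, 0], "turn": 0, "claw": 0.2},
    {"delta_pos": [0, 0, 0], "turn": 0, "claw": 0.2},
  ],
)

```text
time_s: 15.12
tcp_pos: [0.5492, -0.0296, 0.0346]
ee_rot: [[0.979, 0.205, -0.0], [0.205, -0.979, -0.0], [-0.0, -0.0, -1.0]]
wrist_force: [0.1, 0.4, -1.3]
gripper_width: 0.283
gripper_force: 30.0
```

```bash
python3 plan.py 549.2,-29.3,34.5,11.8
```

```text
t 15.12 tcp [549.2 -29.6  34.6] head 11.81 claw 0.283 gf 30.0 F [ 0.1  0.4 -1.3] j [ 14.  27. -23.  -0. -40.  88.]
turn first 0.0 then d [ 0.1 -0.3  0.1]
```

>>> drive_tool(
  moves=[
    {"delta_pos": [0, 0, 0.6], "turn": 0, "claw": 0.2},
    {"delta_pos": [0, 0, 0], "turn": 0, "claw": 0.2},
    {"delta_pos": [0, 0, 0], "turn": 0, "claw": 0.4},
    {"delta_pos": [0, 0, 0], "turn": 0, "claw": 0.6},
    {"delta_pos": [0, 0, 0], "turn": 0, "claw": 0.6},
    {"delta_pos": [0, 0, 0], "turn": 0, "claw": 0.6},
    {"delta_pos": [0, 0, -10], "turn": 0, "claw": 0.6},
    {"delta_pos": [0, 0, -40], "turn": 0, "claw": 0.6},
    {"delta_pos": [0, 0, -40], "turn": 0, "claw": 0.6},
    {"delta_pos": [0, 0, -15], "turn": 0, "claw": 0.6},
    {"delta_pos": [0, 0, 0], "turn": 0, "claw": 0.6},
  ],
)

```text
time_s: 16.5
tcp_pos: [0.5496, -0.0294, 0.1401]
ee_rot: [[0.979, 0.205, 0.002], [0.205, -0.979, 0.001], [0.003, -0.0, -1.0]]
wrist_force: [-0.6, 0.3, -0.0]
gripper_width: 0.601
gripper_force: 0.0
```

```bash
python3 plan.py 455.9,-392.6,120,10.1
```

```text
t 16.5 tcp [549.6 -29.4 140.1] head 11.8 claw 0.601 gf 0.0 F [-0.6  0.3 -0. ] j [ 14.  19. -17.  -0. -54.  88.]
turn first 0.03 then d [-155.9  341.2   20.1]
```

>>> drive_tool(
  moves=[
    {"delta_pos": [-8.7, 19, 0], "turn": 0.03, "claw": 0.45},
    {"delta_pos": [-17.3, 37.9, 0], "turn": 0, "claw": 0.45},
    {"delta_pos": [-17.3, 37.9, 0], "turn": 0, "claw": 0.45},
    {"delta_pos": [-17.3, 37.9, 0], "turn": 0, "claw": 0.45},
    {"delta_pos": [-17.3, 37.9, 0], "turn": 0, "claw": 0.45},
    {"delta_pos": [-17.3, 37.9, 0], "turn": 0, "claw": 0.45},
    {"delta_pos": [-17.3, 37.9, 0], "turn": 0, "claw": 0.45},
    {"delta_pos": [-17.3, 37.9, 0], "turn": 0, "claw": 0.45},
    {"delta_pos": [-17.3, 37.9, 0], "turn": 0, "claw": 0.45},
    {"delta_pos": [-8.7, 19, 40], "turn": 0, "claw": 0.45},
    {"delta_pos": [0, 0, 40], "turn": 0, "claw": 0.45},
    {"delta_pos": [0, 0, 0], "turn": 0, "claw": 0.45},
  ],
)

```text
time_s: 18.0
tcp_pos: [0.4519, -0.392, 0.0542]
ee_rot: [[0.985, 0.173, -0.01], [0.173, -0.985, 0.006], [-0.009, -0.007, -1.0]]
wrist_force: [-0.3, -0.1, 0.2]
gripper_width: 0.449
gripper_force: 0.0
```

>>> drive_tool(
  moves=[
    {"delta_pos": [0, 0, 0], "turn": 0, "claw": 0.45},
    {"delta_pos": [0, 0, 0], "turn": 0, "claw": 0.45},
  ],
)

```text
time_s: 18.25
tcp_pos: [0.4573, -0.3934, 0.0608]
ee_rot: [[0.984, 0.176, 0.003], [0.176, -0.984, -0.002], [0.002, 0.002, -1.0]]
wrist_force: [-0.9, -0.1, 0.4]
gripper_width: 0.451
gripper_force: 0.0
```

```bash
python3 plan.py 455.9,-392.6,10.5,10.1
python3 - <<'E'
from h import *
t=grab('top');s=grab('side')
# check door area: tube tops at 23, rosette top at 47 ; and C below gripper
cv2.imwrite('pics/g3.png',np.hstack([np.vstack([ortho(t,500,600,-90,30,47,2.4),ortho(s,500,600,-90,30,47,2.4)]),np.vstack([cv2.resize(s['color'][250:370,320:400,::-1],(480,480),interpolation=2) if 0 else cv2.resize(s['color'][255:365,310:410,::-1],(436,480),interpolation=2)])]))
MODEL['r2']=[([disc(29)],23,29),([disc(13)],29,47)]
E
```

```text
t 18.25 tcp [ 457.3 -393.4   60.8] head 10.13 claw 0.451 gf 0.0 F [-0.9 -0.1  0.4] j [-25.  29. -14.   0. -47. 125.]
turn first 0.0 then d [-1.3 -1.  50.3]
```

View pics/g3.png

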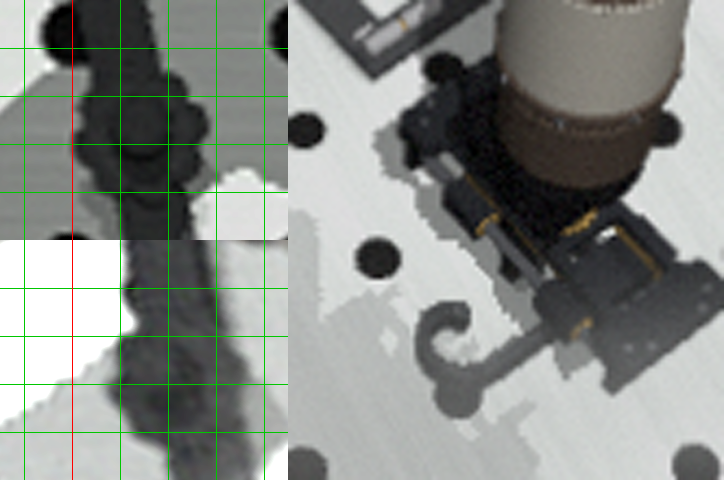

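>>> drive_tool(
  moves=[
    {"delta_pos": [-1, -1, 25], "turn": 0, "claw": 0.45},
    {"delta_pos": [0, 0, 18], "turn": 0, "claw": 0.45},
    {"delta_pos": [0, 0, 7], "turn": 0, "claw": 0.45},
    {"delta_pos": [0, 0, 0], "turn": 0, "claw": 0.45},
    {"delta_pos": [0, 0, 0], "turn": 0, "claw": 0.45},
  ],
)

```text
time_s: 18.98
tcp_pos: [0.4558, -0.3924, 0.0101]
ee_rot: [[0.984, 0.176, 0.002], [0.176, -0.984, -0.001], [0.001, 0.001, -1.0]]
wrist_force: [0.2, -0.1, 0.3]
gripper_width: 0.449
gripper_force: 0.0
```

```bash
python3 plan.py 455.9,-392.6,10.5,10.1
```

```text
t 18.98 tcp [ 455.8 -392.4   10.1] head 10.12 claw 0.449 gf 0.0 F [ 0.2 -0.1  0.3] j [-25.  33. -17.   0. -41. 125.]
turn first 0.0 then d [ 0.1  0.2 -0.4]
```

>>> drive_tool(
  moves=[
    {"delta_pos": [0, 0, 0], "turn": 0, "claw": 0.38},
    {"delta_pos": [0, 0, 0], "turn": 0, "claw": 0.3},
    {"delta_pos": [0, 0, 0], "turn": 0, "claw": 0.22},
    {"delta_pos": [0, 0, 0], "turn": 0, "claw": 0.15},
    {"delta_pos": [0, 0, 0], "turn": 0, "claw": 0.08},
    {"delta_pos": [0, 0, 0], "turn": 0, "claw": 0},
    {"delta_pos": [0, 0, 0], "turn": 0, "claw": 0},
    {"delta_pos": [0, 0, 0], "turn": 0, "claw": 0},
    {"delta_pos": [0, 0, 0], "turn": 0, "claw": 0},
  ],
)

```text
time_s: 20.1
tcp_pos: [0.4552, -0.3922, 0.0091]
ee_rot: [[0.985, 0.175, 0.0], [0.175, -0.985, -0.0], [0.0, 0.0, -1.0]]
wrist_force: [0.0, -1.2, -1.4]
gripper_width: 0.084
gripper_force: 30.0
```

```bash
python3 plan.py 567.3,-119,85,11.8
```

```text
t 20.1 tcp [ 455.2 -392.2    9.1] head 10.09 claw 0.084 gf 30.0 F [ 0.  -1.2 -1.4] j [-25.  33. -17.   0. -41. 125.]
turn first -0.03 then d [ 165.6 -244.5  -75.9]
```

>>> drive_tool(
  moves=[
    {"delta_pos": [0, 0, -10], "turn": 0, "claw": 0},
    {"delta_pos": [0, 0, -30], "turn": 0, "claw": 0},
    {"delta_pos": [0, 0, -30], "turn": -0.015, "claw": 0},
    {"delta_pos": [0, 0, -6], "turn": -0.015, "claw": 0},
    {"delta_pos": [12, -17.5, 0], "turn": 0, "claw": 0},
    {"delta_pos": [23.6, -34.9, 0], "turn": 0, "claw": 0},
    {"delta_pos": [23.6, -34.9, 0], "turn": 0, "claw": 0},
    {"delta_pos": [23.6, -34.9, 0], "turn": 0, "claw": 0},
    {"delta_pos": [23.6, -34.9, 0], "turn": 0, "claw": 0},
    {"delta_pos": [23.6, -34.9, 0], "turn": 0, "claw": 0},
    {"delta_pos": [23.6, -34.9, 0], "turn": 0, "claw": 0},
    {"delta_pos": [12, -17.6, 0], "turn": 0, "claw": 0},
  ],
)

```text
time_s: 21.6
tcp_pos: [0.5666, -0.1161, 0.0835]
ee_rot: [[0.978, 0.207, -0.003], [0.207, -0.978, 0.0], [-0.003, -0.001, -1.0]]
wrist_force: [0.4, 0.1, -2.5]
gripper_width: 0.088
gripper_force: 30.0
```

>>> drive_tool(
  moves=[
    {"delta_pos": [0, 0, 0], "turn": 0, "claw": 0},
    {"delta_pos": [0, 0, 0], "turn": 0, "claw": 0},
  ],
)

```text
time_s: 21.85
tcp_pos: [0.5661, -0.1191, 0.0843]
ee_rot: [[0.979, 0.204, -0.002], [0.204, -0.979, 0.0], [-0.002, -0.0, -1.0]]
wrist_force: [-0.3, 0.0, -3.0]
gripper_width: 0.088
gripper_force: 30.0
```

```bash
python3 plan.py 567.3,-119,10.5,11.8; python3 -c "
from h import *
t=grab('top');s=grab('side')
cv2.imwrite('pics/g4.png',np.hstack([cv2.resize(x['color'][b:b+140,a:a+100,::-1],None,fx=4,fy=4,interpolation=2) for x,a,b in((t,310,125),(s,280,160))]))"
```

```text
t 21.85 tcp [ 566.1 -119.1   84.3] head 11.79 claw 0.088 gf 30.0 F [-0.3  0.  -3. ] j [  4.  25. -16.  -0. -48.  98.]
turn first -0.0 then d [ 1.2  0.1 73.8]
```

View pics/g4.png

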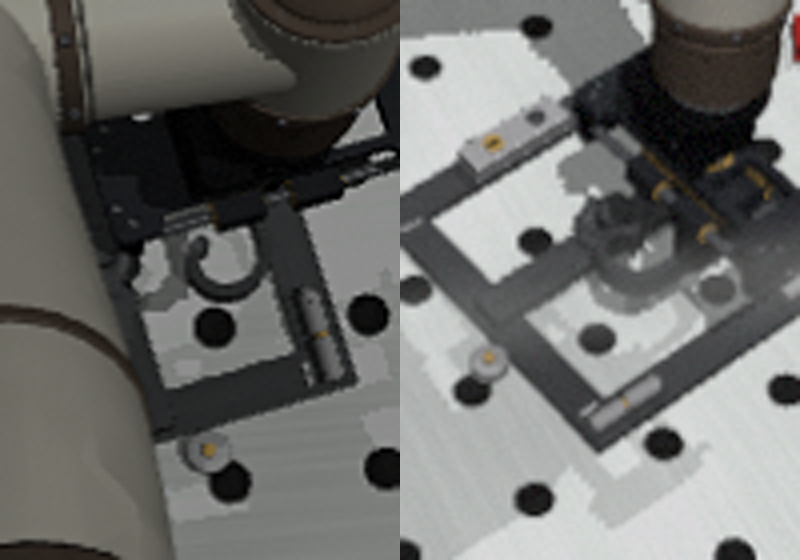

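>>> drive_tool(
  moves=[
    {"delta_pos": [1, 0, 30], "turn": 0, "claw": 0},
    {"delta_pos": [0, 0, 25], "turn": 0, "claw": 0},
    {"delta_pos": [0, 0, 10], "turn": 0, "claw": 0},
    {"delta_pos": [0, 0, 4], "turn": 0, "claw": 0},
    {"delta_pos": [0, 0, 2], "turn": 0, "claw": 0},
    {"delta_pos": [0, 0, 0], "turn": 0, "claw": 0},
    {"delta_pos": [0, 0, 0], "turn": 0, "claw": 0},
  ],
)

```text
time_s: 22.82
tcp_pos: [0.5685, -0.1186, 0.0147]
ee_rot: [[0.979, 0.205, 0.001], [0.205, -0.979, 0.0], [0.001, 0.0, -1.0]]
wrist_force: [0.1, -0.3, -2.8]
gripper_width: 0.084
gripper_force: 30.0
```

```bash
python3 plan.py 567.3,-119,10,11.8
```

```text
t 22.82 tcp [ 568.5 -118.6   14.7] head 11.82 claw 0.084 gf 30.0 F [ 0.1 -0.3 -2.8] j [  4.  31. -20.   0. -40.  98.]
turn first 0.0 then d [-1.3  0.1  4.7]
```

>>> drive_tool(
  moves=[
    {"delta_pos": [-1, 0, 2], "turn": 0, "claw": 0},
    {"delta_pos": [0, 0, 1], "turn": 0, "claw": 0},
    {"delta_pos": [0, 0, 0.7], "turn": 0, "claw": 0},
    {"delta_pos": [0, 0, 0], "turn": 0, "claw": 0},
    {"delta_pos": [0, 0, 0], "turn": 0, "claw": 0},
  ],
)

```text
time_s: 23.45
tcp_pos: [0.5671, -0.1189, 0.0103]
ee_rot: [[0.979, 0.205, -0.0], [0.205, -0.979, -0.0], [-0.0, 0.0, -1.0]]
wrist_force: [0.6, 0.4, -2.8]
gripper_width: 0.09
gripper_force: 30.0
```

```bash
python3 plan.py 567.3,-119,10,11.8
```

```text
t 23.45 tcp [ 567.1 -118.9   10.3] head 11.82 claw 0.09 gf 30.0 F [ 0.6  0.4 -2.8] j [  4.  31. -20.   0. -39.  98.]
turn first 0.0 then d [0.1 0.1 0.3]
```

>>> drive_tool(
  moves=[
    {"delta_pos": [0, 0, 0.5], "turn": 0, "claw": 0},
    {"delta_pos": [0, 0, 0], "turn": 0, "claw": 0},
    {"delta_pos": [0, 0, 0], "turn": 0, "claw": 0.2},
    {"delta_pos": [0, 0, 0], "turn": 0, "claw": 0.3},
    {"delta_pos": [0, 0, 0], "turn": 0, "claw": 0.3},
    {"delta_pos": [0, 0, -10], "turn": 0, "claw": 0.3},
    {"delta_pos": [0, 0, -40], "turn": 0, "claw": 0.3},
    {"delta_pos": [0, 0, -50], "turn": 0, "claw": 0.4},
    {"delta_pos": [0, 0, -20], "turn": 0, "claw": 0.4},
    {"delta_pos": [0, 0, 0], "turn": 0, "claw": 0.4},
  ],
)

```text
time_s: 24.7
tcp_pos: [0.5684, -0.1189, 0.1325]
ee_rot: [[0.979, 0.205, 0.006], [0.205, -0.979, 0.0], [0.005, 0.001, -1.0]]
wrist_force: [-0.5, 0.6, -1.2]
gripper_width: 0.394
gripper_force: 0.0
```

```bash
python3 plan.py 484.9,392.4,130,-32.2
```

```text
t 24.7 tcp [ 568.4 -118.9  132.5] head 11.82 claw 0.394 gf 0.0 F [-0.5  0.6 -1.2] j [  4.  22. -13.   0. -54.  98.]
turn first 0.768 then d [-343.1 -388.1    2.5]
```

>>> drive_tool(
  moves=[
    {"delta_pos": [0, 0, 0], "turn": 0.154, "claw": 0.4},
    {"delta_pos": [0, 0, 0], "turn": 0.154, "claw": 0.4},
    {"delta_pos": [0, 0, 0], "turn": 0.154, "claw": 0.4},
    {"delta_pos": [0, 0, 0], "turn": 0.154, "claw": 0.4},
    {"delta_pos": [0, 0, 0], "turn": 0.152, "claw": 0.4},
    {"delta_pos": [-15.6, -17.6, 0], "turn": 0, "claw": 0.4},
    {"delta_pos": [-31.2, -35.3, 0], "turn": 0, "claw": 0.4},
    {"delta_pos": [-31.2, -35.3, 0], "turn": 0, "claw": 0.4},
    {"delta_pos": [-31.2, -35.3, 0], "turn": 0, "claw": 0.4},
    {"delta_pos": [-31.2, -35.3, 0], "turn": 0, "claw": 0.4},
    {"delta_pos": [-31.2, -35.3, 0], "turn": 0, "claw": 0.4},
    {"delta_pos": [-31.2, -35.3, 0], "turn": 0, "claw": 0.4},
  ],
)

```text
time_s: 26.2
tcp_pos: [0.5164, 0.1843, 0.1284]
ee_rot: [[0.846, -0.533, -0.002], [-0.533, -0.846, -0.001], [-0.001, 0.002, -1.0]]
wrist_force: [0.7, -0.1, 0.6]
gripper_width: 0.401
gripper_force: 0.0
```

>>> drive_tool(
  moves=[
    {"delta_pos": [-31.2, -35.3, 0], "turn": 0, "claw": 0.4},
    {"delta_pos": [-31.2, -35.3, 0], "turn": 0, "claw": 0.4},
    {"delta_pos": [-31.2, -35.3, 0], "turn": 0, "claw": 0.4},
    {"delta_pos": [-31.2, -35.3, 0], "turn": 0, "claw": 0.4},
    {"delta_pos": [-15.6, -17.6, 30], "turn": 0, "claw": 0.4},
    {"delta_pos": [0, 0, 40], "turn": 0, "claw": 0.4},
    {"delta_pos": [0, 0, 0], "turn": 0, "claw": 0.4},
    {"delta_pos": [0, 0, 0], "turn": 0, "claw": 0.4},
  ],
)

```text
time_s: 27.2
tcp_pos: [0.484, 0.3925, 0.0604]
ee_rot: [[0.846, -0.533, 0.001], [-0.533, -0.846, -0.0], [0.001, -0.0, -1.0]]
wrist_force: [0.0, -0.1, 0.8]
gripper_width: 0.401
gripper_force: 0.0
```

```bash
python3 plan.py 484.9,392.4,8,-32.2
python3 - <<'E'
from h import *
for n in 'top','side':
    c=grab(n); print(fit(c,'c',(567,-119,11.8)).round(2))
E
```

```text
t 27.2 tcp [484.  392.5  60.4] head -32.18 claw 0.401 gf 0.0 F [ 0.  -0.1  0.8] j [ 54.  31. -11.   0. -48.   4.]
turn first 0.0 then d [ 0.8 -0.4 52.4]
[ 5.6689e+02 -1.1666e+02  1.2040e+01  4.8000e-01]
[ 5.6674e+02 -1.1790e+02  1.1850e+01  4.1000e-01]
```

>>> drive_tool(
  moves=[
    {"delta_pos": [0.6, -0.2, 25], "turn": 0, "claw": 0.4},
    {"delta_pos": [0, 0, 20], "turn": 0, "claw": 0.4},
    {"delta_pos": [0, 0, 7.5], "turn": 0, "claw": 0.4},
    {"delta_pos": [0, 0, 0], "turn": 0, "claw": 0.3},
    {"delta_pos": [0, 0, 0], "turn": 0, "claw": 0.24},
    {"delta_pos": [0, 0, 0], "turn": 0, "claw": 0.18},
    {"delta_pos": [0, 0, 0], "turn": 0, "claw": 0.12},
    {"delta_pos": [0, 0, 0], "turn": 0, "claw": 0.06},
    {"delta_pos": [0, 0, 0], "turn": 0, "claw": 0},
    {"delta_pos": [0, 0, 0], "turn": 0, "claw": 0},
    {"delta_pos": [0, 0, 0], "turn": 0, "claw": 0},
  ],
)

```text
time_s: 28.68
tcp_pos: [0.4844, 0.3928, 0.0077]
ee_rot: [[0.846, -0.532, 0.001], [-0.532, -0.846, 0.001], [0.0, -0.001, -1.0]]
wrist_force: [-0.2, 1.5, 2.6]
gripper_width: 0.088
gripper_force: 30.0
```

```bash
python3 plan.py 484.9,392.4,8,-32.2
python3 - <<'E'
from h import *
for n in 'top','side':
    c=grab(n); print(fit(c,'s',(485,392.4,5.2)).round(2))
E
```

```text
t 28.68 tcp [484.4 392.8   7.7] head -32.17 claw 0.088 gf 30.0 F [-0.2  1.5  2.6] j [ 54.  34. -13.   0. -42.   4.]
turn first 0.001 then d [ 0.6  0.1 -0.3]
[483.97 392.08   6.48   0.99]
[483.7  388.59   8.99   0.64]
```

```bash
python3 plan.py 536.4,28.8,88,-25.6
```

```text
t 28.77 tcp [484.4 392.8   7.7] head -32.17 claw 0.088 gf 30.0 F [0.5 0.8 1.3] j [ 54.  34. -13.   0. -42.   4.]
turn first -0.115 then d [204.2 305.8 -80.3]
```

>>> drive_tool(
  moves=[
    {"delta_pos": [0, 0, -10], "turn": 0, "claw": 0},
    {"delta_pos": [0, 0, -30], "turn": 0, "claw": 0},
    {"delta_pos": [0, 0, -30], "turn": -0.06, "claw": 0},
    {"delta_pos": [0, 0, -10], "turn": -0.055, "claw": 0},
    {"delta_pos": [12, 18, 0], "turn": 0, "claw": 0},
    {"delta_pos": [24, 36, 0], "turn": 0, "claw": 0},
    {"delta_pos": [24, 36, 0], "turn": 0, "claw": 0},
    {"delta_pos": [24, 36, 0], "turn": 0, "claw": 0},
    {"delta_pos": [24, 36, 0], "turn": 0, "claw": 0},
    {"delta_pos": [24, 36, 0], "turn": 0, "claw": 0},
    {"delta_pos": [24, 36, 0], "turn": 0, "claw": 0},
    {"delta_pos": [24, 36, 0], "turn": 0, "claw": 0},
  ],
)

```text
time_s: 30.28
tcp_pos: [0.5279, 0.0681, 0.0864]
ee_rot: [[0.901, -0.434, -0.004], [-0.434, -0.901, -0.001], [-0.003, 0.003, -1.0]]
wrist_force: [1.3, 0.5, -2.9]
gripper_width: 0.092
gripper_force: 30.0
```

>>> drive_tool(
  moves=[
    {"delta_pos": [16, 24, 0], "turn": 0, "claw": 0},
    {"delta_pos": [8.2, 11.8, 0], "turn": 0, "claw": 0},
    {"delta_pos": [0, 0, 0], "turn": 0, "claw": 0},
    {"delta_pos": [0, 0, 0], "turn": 0, "claw": 0},
    {"delta_pos": [0, 0, 0], "turn": 0, "claw": 0},
  ],
)

```text
time_s: 30.9
tcp_pos: [0.536, 0.0292, 0.0873]
ee_rot: [[0.902, -0.431, -0.0], [-0.431, -0.902, 0.0], [-0.0, 0.0, -1.0]]
wrist_force: [0.8, -0.4, -2.1]
gripper_width: 0.092
gripper_force: 30.0
```

```bash
python3 plan.py 536.4,28.8,8,-25.6; python3 -c "
from h import *
t=grab('top');s=grab('side')
cv2.imwrite('pics/g5.png',np.hstack([cv2.resize(x['color'][b:b+140,a:a+100,::-1],None,fx=4,fy=4,interpolation=2) for x,a,b in((t,270,125),(s,270,150))]))"
```

```text
t 30.9 tcp [536.   29.2  87.3] head -25.52 claw 0.092 gf 30.0 F [ 0.8 -0.4 -2.1] j [ 20.  22. -22.  -0. -46.  44.]
turn first 0.001 then d [ 0.5  0.2 79.3]
```

View pics/g5.png

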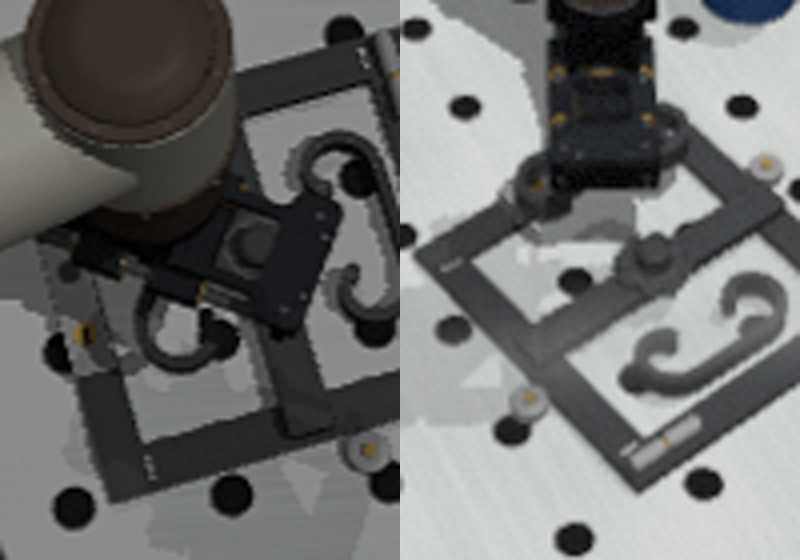

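>>> drive_tool(
  moves=[
    {"delta_pos": [0.4, 0.2, 30], "turn": 0, "claw": 0},
    {"delta_pos": [0, 0, 25], "turn": 0, "claw": 0},
    {"delta_pos": [0, 0, 12], "turn": 0, "claw": 0},
    {"delta_pos": [0, 0, 5], "turn": 0, "claw": 0},
    {"delta_pos": [0, 0, 3], "turn": 0, "claw": 0},
    {"delta_pos": [0, 0, 0], "turn": 0, "claw": 0},
    {"delta_pos": [0, 0, 0], "turn": 0, "claw": 0},
  ],
)

```text
time_s: 31.88
tcp_pos: [0.5368, 0.0281, 0.013]
ee_rot: [[0.902, -0.432, 0.001], [-0.432, -0.902, 0.0], [0.001, -0.001, -1.0]]
wrist_force: [-0.4, 1.0, -2.1]
gripper_width: 0.086
gripper_force: 30.0
```

```bash
python3 plan.py 536.4,28.8,8,-25.6
```

```text
t 31.88 tcp [536.8  28.1  13. ] head -25.59 claw 0.086 gf 30.0 F [-0.4  1.  -2.1] j [ 20.  28. -26.   0. -36.  44.]
turn first 0.0 then d [-0.7 -0.5  5. ]
```

>>> drive_tool(
  moves=[
    {"delta_pos": [-0.4, -0.3, 2.5], "turn": 0, "claw": 0},
    {"delta_pos": [0, 0, 1.5], "turn": 0, "claw": 0},
    {"delta_pos": [0, 0, 0.5], "turn": 0, "claw": 0},
    {"delta_pos": [0, 0, 0], "turn": 0, "claw": 0},
    {"delta_pos": [0, 0, 0], "turn": 0, "claw": 0},
  ],
)

```text
time_s: 32.5
tcp_pos: [0.5362, 0.0284, 0.0079]
ee_rot: [[0.902, -0.432, 0.0], [-0.432, -0.902, 0.0], [0.0, -0.0, -1.0]]
wrist_force: [-0.1, -0.4, -1.8]
gripper_width: 0.089
gripper_force: 30.0
```

```bash
python3 plan.py 536.4,28.8,8,-25.6
```

```text
t 32.5 tcp [536.2  28.4   7.9] head -25.6 claw 0.089 gf 30.0 F [-0.1 -0.4 -1.8] j [ 20.  28. -26.   0. -35.  44.]
turn first 0.0 then d [ 0.  -0.4 -0.1]
```

Touch down, release, lift, and back away so that both cameras see the door.

>>> drive_tool(
  moves=[
    {"delta_pos": [0, 0, 0.6], "turn": 0, "claw": 0},
    {"delta_pos": [0, 0, 0], "turn": 0, "claw": 0},
    {"delta_pos": [0, 0, 0], "turn": 0, "claw": 0.2},
    {"delta_pos": [0, 0, 0], "turn": 0, "claw": 0.3},
    {"delta_pos": [0, 0, 0], "turn": 0, "claw": 0.3},
    {"delta_pos": [0, 0, -10], "turn": 0, "claw": 0.3},
    {"delta_pos": [0, 0, -40], "turn": 0, "claw": 0.3},
    {"delta_pos": [0, 0, -50], "turn": 0, "claw": 0.3},
    {"delta_pos": [0, 0, -50], "turn": 0, "claw": 0.3},
    {"delta_pos": [-30, -30, 0], "turn": 0, "claw": 0.3},
    {"delta_pos": [-40, -40, 0], "turn": 0, "claw": 0.3},
    {"delta_pos": [-40, -40, 0], "turn": 0, "claw": 0.3},
  ],
)

```text
time_s: 34.0
tcp_pos: [0.484, 0.1764, 0.1584]
ee_rot: [[0.901, -0.433, 0.002], [-0.433, -0.901, 0.001], [0.001, -0.002, -1.0]]
wrist_force: [2.0, 0.2, 0.5]
gripper_width: 0.302
gripper_force: 0.0
```

>>> drive_tool(
  moves=[
    {"delta_pos": [-40, -40, 0], "turn": 0, "claw": 0.3},
    {"delta_pos": [-40, -40, 0], "turn": 0, "claw": 0.3},
    {"delta_pos": [-40, -40, 0], "turn": 0, "claw": 0.3},
    {"delta_pos": [-40, -40, 0], "turn": 0, "claw": 0.3},
    {"delta_pos": [-40, -40, 0], "turn": 0, "claw": 0.3},
    {"delta_pos": [-20, -30, 0], "turn": 0, "claw": 0.3},
    {"delta_pos": [0, 0, 0], "turn": 0, "claw": 0.3},
    {"delta_pos": [0, 0, 0], "turn": 0, "claw": 0.3},
  ],
)

```text
time_s: 35.0
tcp_pos: [0.3853, 0.477, 0.1574]
ee_rot: [[0.902, -0.432, -0.0], [-0.432, -0.902, -0.0], [-0.0, 0.001, -1.0]]
wrist_force: [-0.2, 0.2, 0.8]
gripper_width: 0.295
gripper_force: 0.0
```

```bash
python3 plan.py
python3 - <<'E'
from h import *
t=grab('top');s=grab('side'); MODEL['tt']=[([rect(94,15)],8,23)]
for c in(t,s):
    for m,p in dict(door=(548.7,-29.9,11.8),c=(567,-118.5,11.8),s=(536.4,28.8,11.8),tt=(549.5,-29.5,11.8)).items():
        f=fit(c,m,p); a=np.radians(11.8); d=f[:2]-[548.7,-29.9]
        print(m,f.round(1),'door xy',np.round([d[0]*np.cos(a)+d[1]*np.sin(a),-d[0]*np.sin(a)+d[1]*np.cos(a)],1))
cv2.imwrite('pics/f1.png',np.hstack([cv2.resize(t['color'][80:260,215:415,::-1],None,fx=2.9,fy=2.9,interpolation=2)[:,:400] if 0 else cv2.resize(x['color'][b:b+150,a:a+150,::-1],(400,400),interpolation=2) for x,a,b in((t,260,115),(s,265,155))]))
E
```

```text
t 35.0 tcp [385.3 477.  157.4] head -25.61 claw 0.295 gf 0.0 F [-0.2  0.2  0.8] j [ 66.  24.  -7.  -0. -60.  -2.]
door [ 5.483e+02 -2.940e+01  1.190e+01  2.000e-01] door xy [-0.3  0.6]
c [ 5.669e+02 -1.167e+02  1.200e+01  5.000e-01] door xy [  0.1 -88.7]
s [5.35e+02 2.86e+01 1.25e+01 4.00e-01] door xy [-1.5 60. ]
tt [ 5.538e+02 -2.680e+01  1.240e+01  4.000e-01] door xy [5.7 2. ]
door [ 5.49e+02 -3.12e+01  1.19e+01  3.00e-01] door xy [ 0.  -1.3]
c [ 5.657e+02 -1.176e+02  1.160e+01  4.000e-01] door xy [ -1.3 -89.3]
s [5.354e+02 2.670e+01 1.210e+01 5.000e-01] door xy [-1.4 58.2]
tt [ 5.502e+02 -2.970e+01  1.160e+01  5.000e-01] door xy [ 1.5 -0.1]
```

View pics/f1.png

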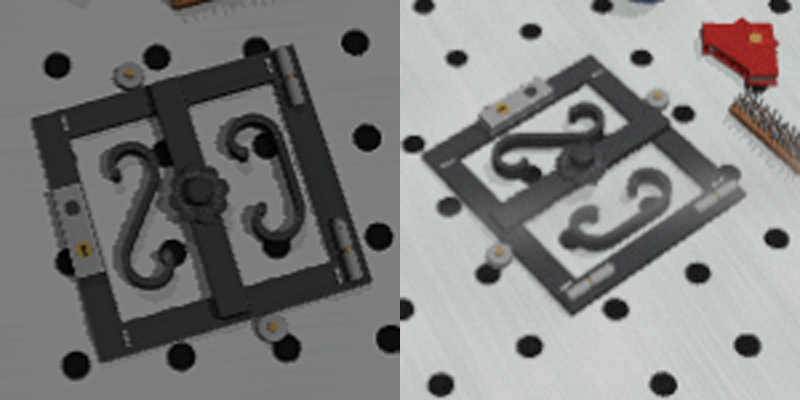

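The final view shows the tube across both rails and midway, with the rosette boss up at its centre (left panel, pixel 198,190). The C-scroll is along the hinge stile with a gap of about 12 mm and its mouth to the tube, and the S-scroll is centred in the lock bay. The arm is clear of everything.

```bash
python3 -c "
from station import ticket
print(ticket.finish_job())"
```

```text
the job is handed in; nothing more can be done
None
```

The grille is set out as asked and handed in at about 35 s; the last pictures show tube, rosette, C-scroll (gap about 12 mm) and S-scroll in place; I did not go near the magnet, tin or brush.

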